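# Fetch the collar from behind the tin

### The arm

A 6-joint arm with a two-finger parallel gripper is mounted at the origin on the work surface. World frame = base frame: x ahead of the robot, y to its left, z up, the work surface at z = 0. Lengths are in mm, angles in rad, forces in N, time in s.
With the tool pointing down it reaches from about 350 to 775 mm from the base axis. Payload 7.3 kg.
Tool frame: the origin (TCP) lies on the centre line of the jaws, within the pads' length; the fingertips stand 17 mm ahead of it and the grasp point (between the pads) lies 2 mm behind it; z points along the fingers, y is the line along which they close (so a half turn about z gives the same grasp; the last joint's range is limited). The gripper opens to 92 mm and grips with 3 to 60 N. Pads are 19 mm wide; open, the fingers measure 130 mm over their backs; the gripper's body (75 mm by 190 mm) begins 47 mm behind the grasp point.
Start: joints at [1.069, 0.342, 1.524, -0, 1.275, -0.146], TCP at [182.864, 492.142, 243.741] pointing down, gripper open.
Joint ranges: [-2.53, 2.53], [-0.77, 2.02], [0.04, 2.7], [-1, 4.14], [0.28, 2.66], [-3.11, 3.11]. Speed limits (rad/s): [2.57, 2.57, 3.14, 3.14, 3.14, 3.14].

### API

Orientations are given as [roll, pitch, yaw] about the fixed x, y, z axes, in that order (R = Rz(yaw) Ry(pitch) Rx(roll)).
In Python, from plant import bot gives the robot as it stands. The module is installed in compiled form; this text tells all that it offers.
- The arm moves only by the shell command python3 -m pendant 'ROWS'. ROWS is JSON, a list of rows, each a list of 3 entries, a list of its own where there are three numbers: the shift along the world's x, y, z as a fraction of full scale, then the turn, a rotation vector about the world's x, y, z as a fraction of full scale, then the opening, from -1 (shut) to 1 (fully open), so that 0 is half open. In form: [[[tx, ty, tz], [rx, ry, rz], claw], ...]. A call has exactly 10 rows; each row shifts and turns the commanded pose from where the row before left it; what a row does not reach is not made up. Full scale, the value 1, is 30 mm for a shift and 0.12 rad for a turn. A row lasts 1/12 s, in which the tool goes at most 41.7 mm and 7.16 degrees, less where a joint would pass 70% of its speed; a pose out of reach is approached as far as the arm can. A call with a number of a shift or a turn outside -1 to 1 is refused whole. A call with a gripper value outside its range is refused whole. The fingers move at their own pace and stop on an object; the grip force is fixed at half the most. Time passes only in rows, so rows that do not move let the fingers close, or fill a call up. It gives the time, the measured TCP pose, the force, the opening and the grip force at its end, in the units of the state.
- bot.get_obs(): the state, without advancing time (a new reading comes with each control period).
- bot.capture(name): name is "scene" or "side" or "wrist"; returns the picture (400x640x3 uint8, blue, green, red); there is no depth.
- bot.camera_params(name): a dict with "fovy" (degrees; the focal length in pixels is half the picture's height over the tangent of half this angle, whatever the lens; pixels are square), "cx", "cy" (the principal point, pixels), "camera_from_world" (4x4, takes a point from world to camera coordinates). Camera axes: x right, y down, z forward; pixel columns grow to the right and rows downward; lengths in mm; the calibration is good to about 2 mm. A picture is of the moment at which its call begins: read the wrist's pose just before it. camera_params takes no time and is no camera call; for the wrist camera it gives the pose at the moment of the call.
- bot.close_job(): hands the job in; it is judged then, once.
The state is a dict: "time": time; "joint_positions": joint angles; "dq": joint speeds; "tau": joint torques, N m; "tool_pos": TCP position; "tcp_rot": TCP orientation; "contact_force": force on the tool from outside, world axes, zero at the start; "moment": the same for the moment, N m; "grip_width": finger opening in mm; "finger_force": force on a finger pad.
Only numpy, scipy, OpenCV 4.12 (cv2) and the standard library are available. Lean on these libraries where they do the work, as an engineer would, in place of code of your own. Each camera call takes 0.05 s, during which the arm holds its last target. There are 200 camera calls.

### The job

The plain steel collar for the next weld stands in one of the two parts trays, hemmed in behind a tin. Lift that tin out and stand it on the plywood board, fetch the collar and slip it over the pin of the weld jig so that it sits flat on the jig's plate, then put the same tin back upright where it stood in its tray. Never tip the tin over.

Things in the scene. Friction and masses are not known exactly. Their poses are not given: they have to be found in the camera images.
- tin: Upright rectangular bare-metal can, 56 (own x) x 48 (own y) x 100 mm, plus a round black cap 30 mm wide, 14 high; 0.3-0.65 kg. Origin: centre of underside, z up, x along its tray towards the collar (within 4 deg). Stands in the robot's end of the collar's tray, 6 mm from the collar, 12 mm from each side wall, 24 from the front wall. A like tin and a stepped boss fill the other tray: leave them
- collar: Plain steel ring (short tube) on end: outside dia 48, bore 28, height 50 mm, about 0.45 kg. Origin: centre of underside, z up; at the start x points along its tray, away from the tin. Trays: fixed dark steel open boxes, outside 180 x 80 x 50 mm, floor and walls 4 mm. Room: 38 mm behind it, 12 each side, so fingers fit before and behind it once the tin is out. The solid stepped boss is not it
- jig: Weld jig, fixed: grey square plate 120 x 120 x 12 mm, a bolt head 5 mm high near each corner (48 mm from the middle in x and y), and one upright steel pin at its middle, 12 mm in diameter, 35 mm above the plate's top. Origin: centre of the plate's underside, straight below the pin; z up, x and y along its sides. Left or right of the trays, nearer the robot
- board: Bare square plywood board, fixed on the bench, 150 x 150 x 6 mm, on the other side of the trays from the jig: where the tin waits. Origin: centre of its underside; z up, x and y along its sides. Nothing on the bench near the trays, jig and board is taller than the tins

How it is judged:
By the outcome, as a careful person would: the job done as asked, in the order asked, and still so for the second after the job is handed in, with the robot touching nothing.
It also fails if it takes over 72 s, if anything falls off the work surface, if the arm or the gripper's body presses on something with over 40 N, if the wrist force passes 120 N, or if a joint passes its speed limit or range.

## Working session

There is one attempt and no reset: what is moved stays moved. The work goes in short steps, Python scripts to look and compute and a shell command to move; the robot and the scene stay as the last step left them, time stands still between calls to the robot, and variables do not carry over. Pictures are saved under pics/ and viewed, at most 10 in all, crops included, and the job is handed in when it is done.

```bash
mkdir -p pics; python3 - <<'E'
from plant import bot
import cv2,numpy as np
for n in("scene","side"):
    cv2.imwrite(f"pics/{n}0.png",bot.capture(n)); p=bot.camera_params(n); print(n,p["fovy"],p["cx"],p["cy"],np.round(p["camera_from_world"],3).tolist())
o=bot.get_obs();print({k:np.round(v,3).tolist() for k,v in o.items()})
E
```

```text
scene 51.41912177637056 314.8194171775968 198.25181331567026 [[-0.189, 0.982, -0.005, 83.424], [0.599, 0.111, -0.793, -261.721], [-0.778, -0.152, -0.61, 1385.729], [0.0, 0.0, 0.0, 1.0]]
side 50.619243937422915 316.99859421945723 202.7978852079919 [[0.991, -0.133, -0.001, -508.899], [-0.097, -0.716, -0.691, 82.149], [0.091, 0.685, -0.722, 1115.047], [0.0, 0.0, 0.0, 1.0]]
{'time': 0.1, 'joint_positions': [1.069, 0.343, 1.525, -0.0, 1.275, -0.146], 'dq': [0.001, -0.001, -0.002, 0.0, -0.0, -0.0], 'tau': [0.002, -43.201, -24.469, 0.072, 0.053, -0.0], 'tool_pos': [182.673, 491.831, 243.129], 'tcp_rot': [-3.14, -0.0, 2.786], 'contact_force': [-0.185, 1.047, -0.009], 'moment': [0.027, 0.025, -0.062], 'finger_force': 0.0, 'grip_width': 91.522}
```

View pics/scene0.png

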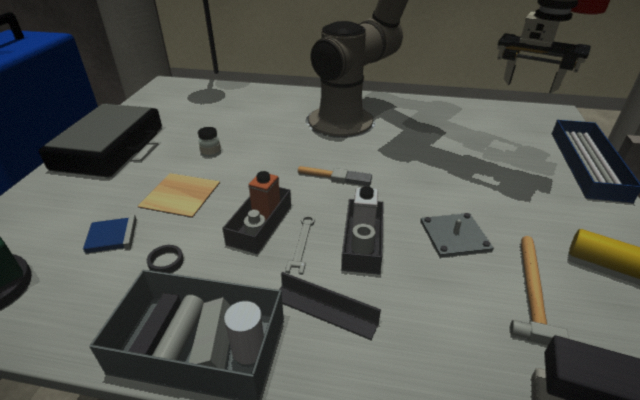

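View pics/side0.png

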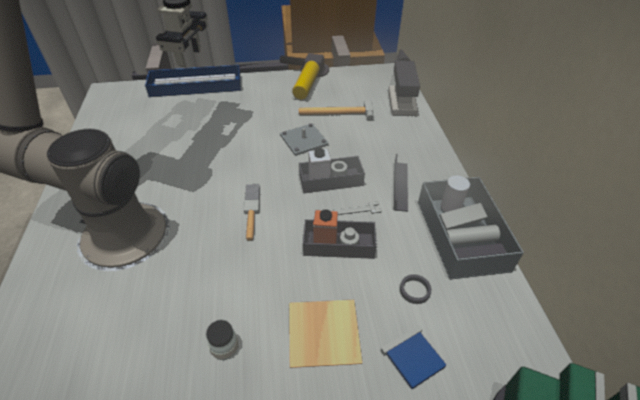

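The collar stands in the tray at scene (363,232), with the bare tin at (367,195). The orange tin and the boss at (254,215) are in the other tray. The jig's pin is at (457,228) and the board at (180,193). I'll enlarge the images to pick corners.

```bash
python3 - <<'E'
import cv2
a=cv2.imread("pics/scene0.png");b=cv2.imread("pics/side0.png")
c=a[175:285,335:500]; cv2.imwrite("pics/c1.png",cv2.resize(c,None,fx=4.8,fy=4.8,interpolation=cv2.INTER_CUBIC))
c=b[115:200,270:380]; cv2.imwrite("pics/c2.png",cv2.resize(c,None,fx=7,fy=7,interpolation=cv2.INTER_CUBIC))
E
```

```text
(no output)
```

View pics/c1.png

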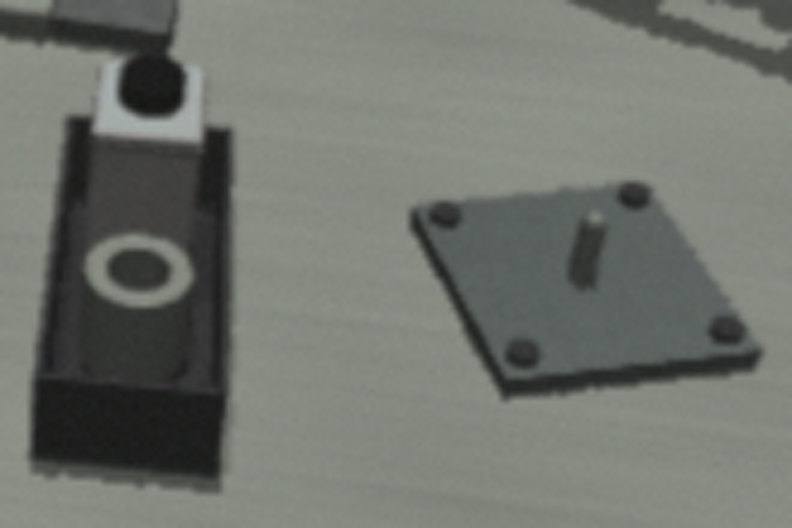

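View pics/c2.png

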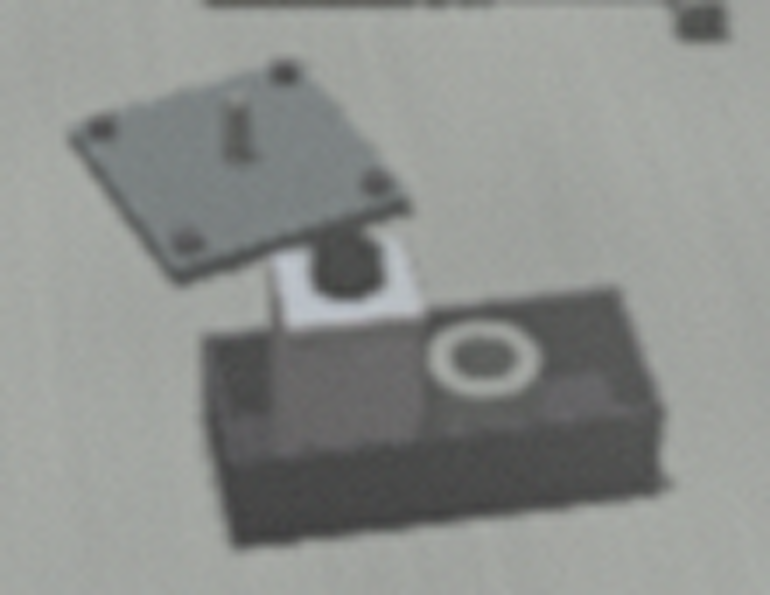

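The crops show the tray rim, the tin's top and cap, the ring, and the jig's bolts and pin clearly. I'll fit planar poses from the corners I picked.

```bash
cat > h.py <<'E'
from plant import bot
import numpy as np,cv2
from scipy.optimize import least_squares
def proj(P,p):
    f=200/np.tan(np.radians(p["fovy"]/2)); T=np.array(p["camera_from_world"])
    c=np.atleast_2d(P)@T[:3,:3].T+T[:3,3]
    return c[:,:2]/c[:,2:]*f+[p["cx"],p["cy"]]
def pl(X,q):
    c,s=np.cos(q[2]),np.sin(q[2]);X=np.atleast_2d(np.array(X,float))
    return np.c_[q[0]+c*X[:,0]-s*X[:,1],q[1]+s*X[:,0]+c*X[:,1],X[:,2]]
def fit(obs,q0):  # obs: list of (params, model pts, pixels)
    g=lambda q:np.concatenate([(proj(pl(X,q),p)-u).ravel() for p,X,u in obs])
    r=least_squares(g,q0,loss="soft_l1"); return r.x,np.round(g(r.x).reshape(-1,2),1)
E
python3 - <<'E'
from h import *
S,D=bot.camera_params("scene"),bot.camera_params("side")
a=lambda L:(np.array(L)+.5)/4.8-.5+[335,175]
b=lambda L:(np.array(L)+.5)/7-.5+[270,115]
sq=lambda h,k,z:[[-h,k,z],[-h,-k,z],[h,-k,z],[h,k,z]]
# scene: image left = -y; order: near -y, near +y, far +y, far -y
o=[0,1,2,3]
tray=lambda l:[[-90,-40,50],[-90,40,50],[90,40,50],[90,-40,50]]
T=np.array(tray(0)); Bt=[[90,-40,0],[90,40,0]]
ts=(S,np.r_[T,Bt],a([[70,117],[232,128],[222,388],[38,378],[33,465],[220,488]]))
# side: image left=near, up=+y
td=(D,np.array([[-90,40,50],[90,40,50],[90,-40,50],[-90,-40,50],[-90,-40,0],[90,-40,0]]),b([[203,338],[618,290],[662,410],[225,462],[237,547],[665,487]]))
for n,ob in(("both",[ts,td]),("S",[ts]),("D",[td])):
    q,r=fit(ob,[480,0,0.1]);print("tray",n,q.round(3),r.tolist())
tn=np.array([[-28,-24,104],[-28,24,104],[28,24,104],[28,-24,104],[0,0,118]])
t1=(S,tn,a([[105,60],[203,65],[203,141],[95,136],[152,80]]))
t2=(D,tn[[1,3,0,4]],b([[272,252],[422,316],[287,331],[346,258]]))
for ob in([t1,t2],[t1],[t2]):
    q,r=fit(ob,[440,0,0.1]);print("tin",q.round(3),r.tolist())
c=[(S,np.array([[0,0,54]]),a([[138,270]])),(D,np.array([[0,0,54]]),b([[485,358]]))]
for ob in(c,c[:1],c[1:]): print("collar",fit(ob,[510,0,0])[0])
Bo=[[-48,-48,17],[-48,48,17],[48,48,17],[48,-48,17],[0,0,47],[0,0,12]]
j1=(S,np.array(Bo),a([[444,210],[634,191],[728,324],[522,348],[596,214],[583,285]]))
j2=(D,np.array(Bo)[[1,2,3,0,4,5]],b([[102,126],[286,71],[377,182],[188,240],[237,98],[237,160]]))
for ob in([j1,j2],[j1],[j2]):
    q,r=fit(ob,[450,150,0.2]);print("jig",q.round(3),r.tolist())
B=np.array(sq(75,75,6))
b1=(S,B[[1,0,3,2]],np.array([[161,174],[219,181],[190,215],[139,207.]]))
b2=(D,B,np.array([[289,302],[289,367],[361,364],[355,299.]]))
for ob in([b1,b2],[b1],[b2]):
    q,r=fit(ob,[450,-250,0]);print("board",q.round(3),r.tolist())
E
```

```text
tray both [573.83  132.959 439.876] [[-0.6, -0.8], [0.4, -0.4], [1.8, 1.5], [-0.6, -0.3], [-0.4, -1.1], [-0.1, -2.0], [0.0, -0.9], [0.4, -1.4], [1.2, -0.8], [1.4, -0.2], [0.1, 0.3], [-0.6, 0.8]]
tray S [575.559 133.269 119.433] [[-0.6, -0.4], [0.5, 0.1], [1.9, 2.1], [-0.6, 0.3], [-0.4, -0.4], [-0.0, -1.3]]
tray D [572.418 131.462 100.576] [[-0.3, -0.7], [0.2, -0.9], [0.8, -0.3], [0.8, 0.1], [-0.5, 0.6], [-1.0, 1.4]]
tin [538.149 129.472  75.447] [[-1.1, -0.8], [0.6, -0.1], [0.0, -0.1], [-0.7, -1.0], [0.1, -1.7], [-0.2, -0.3], [1.3, -0.9], [0.5, -0.7], [0.6, -0.9]]
tin [540.499 129.955  18.92 ] [[-1.2, -0.0], [0.5, 0.4], [0.5, 0.5], [-0.3, -0.1], [0.2, -1.1]]
tin [536.584 126.333 100.53 ] [[-0.3, 0.0], [0.6, 0.2], [-0.4, -0.2], [0.2, -0.1]]
collar [595.96672917 132.92270595   0.        ]
collar [597.10367384 133.20781586   0.        ]
collar [594.85734981 131.48565048   0.        ]
jig [5.14550e+02 3.33043e+02 3.37000e-01] [[0.1, -0.2], [0.1, -0.3], [-0.1, 0.2], [0.1, -0.0], [-0.3, 0.4], [-0.9, -2.5], [0.1, -0.6], [-0.1, -0.6], [0.2, -0.7], [0.2, -0.4], [0.1, -0.2], [0.3, -0.3]]
jig [5.15109e+02 3.33325e+02 3.38000e-01] [[0.2, -0.0], [0.2, -0.2], [0.0, 0.4], [0.3, 0.2], [-0.2, 0.5], [-0.7, -2.3]]
jig [5.13906e+02 3.30751e+02 3.31000e-01] [[0.0, -0.2], [-0.1, -0.1], [0.0, -0.2], [-0.1, 0.1], [-0.1, 0.2], [0.2, 0.2]]
board [ 4.82130e+02 -3.45508e+02 -8.70000e-02] [[7.8, -2.3], [-0.1, -0.8], [0.4, 0.2], [-3.4, -2.3], [0.3, 0.0], [0.3, -0.1], [1.5, -0.4], [-0.4, 0.3]]
board [ 4.87460e+02 -3.45673e+02 -3.70000e-02] [[4.8, -0.6], [-1.6, -0.7], [1.6, 0.9], [-4.1, 0.2]]
board [ 4.81265e+02 -3.45520e+02 -9.40000e-02] [[0.1, -0.1], [-0.3, -0.2], [0.8, -0.1], [-0.5, 0.6]]
```

Tray yaw is about 0.05 once unwrapped. Tin (538,129.5) and collar (596,133) are 58 mm apart, as they must be. Jig is at (514.5,333), board at (481.5,-345.5). I'll move above the tin now.

```bash
python3 -m pendant '[[[0.6,-0.6,-0.07],[0,0,0.17],1],[[0.6,-0.6,-0.07],[0,0,0.17],1],[[0.6,-0.6,-0.07],[0,0,0.17],1],[[0.6,-0.6,-0.07],[0,0,0.17],1],[[0.6,-0.6,-0.07],[0,0,0.17],1],[[0.6,-0.6,-0.07],[0,0,0.17],1],[[0.6,-0.6,-0.07],[0,0,0.17],1],[[0.6,-0.6,-0.07],[0,0,0.17],1],[[0.6,-0.6,-0.07],[0,0,0.17],1],[[0.6,-0.6,-0.07],[0,0,0.17],1]]'
python3 -m pendant '[[[0.6,-0.6,-0.07],[0,0,0.17],1],[[0.6,-0.6,-0.07],[0,0,0.17],1],[[0.6,-0.6,-0.07],[0,0,0.17],1],[[0.6,-0.6,-0.07],[0,0,0.17],1],[[0.6,-0.6,-0.07],[0,0,0.17],1],[[0.6,-0.6,-0.07],[0,0,0.17],1],[[0.6,-0.6,-0.07],[0,0,0.17],1],[[0.6,-0.6,-0.07],[0,0,0.17],1],[[0.5,-0.5,-0.07],[0,0,0.17],1],[[0,0,0],[0,0,0],1]]'
python3 - <<'E'
from h import *
p=bot.camera_params("wrist");i=bot.capture("wrist");cv2.imwrite("pics/w1.png",i);o=bot.get_obs()
print(o["tool_pos"],o["tcp_rot"],p["fovy"],p["cx"],p["cy"],np.round(p["camera_from_world"],4).tolist())
q=[539,130.5,.05]
print("pred tin",proj(pl([[-28,-24,104],[-28,24,104],[28,24,104],[28,-24,104],[0,0,118],[58,0,54]],q),p).round().tolist())
E
```

```text
time: 0.93
tool_pos: [363.4, 311.0, 222.4]
tcp_rot: [-3.141, -0.001, 2.991]
contact_force: [0.1, 0.2, -0.4]
grip_width: 91.4
finger_force: 0.0
time: 1.77
tool_pos: [524.0, 150.3, 202.8]
tcp_rot: [-3.141, -0.0, -3.112]
contact_force: [-0.3, -0.2, -0.6]
grip_width: 92.1
finger_force: 0.0
[522.57768023 151.70995636 202.95030996] [-3.14141533e+00 -1.28054517e-03 -3.11249383e+00] 68.11855441954921 319.87731923465464 197.15333836129602 [[-0.0294, 0.9996, -0.0019, -134.7443], [0.9542, 0.0287, 0.2977, -529.8933], [0.2977, 0.007, -0.9546, 195.414], [0.0, 0.0, 0.0, 1.0]]
pred tin [[267.0, 189.0], [324.0, 188.0], [325.0, 248.0], [271.0, 249.0], [295.0, 225.0], [302.0, 252.0]]
```

View pics/w1.png

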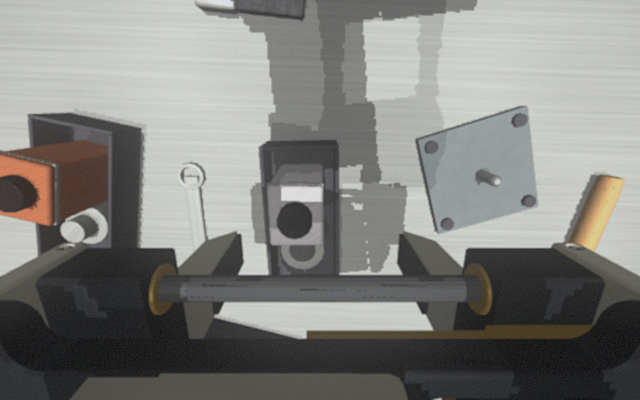

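The wrist picture shows the tin's top over about (270-323, 185-244), the cap at (294,218), the ring at (300,252) and the jig bolts at (431,147), (519,120), (529,201), (447,224). I'll refine with blobs.

```bash
python3 - <<'E'
from h import *
p=bot.camera_params("wrist");i=cv2.imread("pics/w1.png");g=cv2.cvtColor(i,cv2.COLOR_BGR2GRAY)
def blob(x0,x1,y0,y1,t):
    n,l,s,c=cv2.connectedComponentsWithStats((g[y0:y1,x0:x1]<t).astype(np.uint8))
    for k in range(1,n):
        if s[k,4]>40: print("blob",s[k],c[k].round(1)+[x0,y0])
blob(273,318,196,243,45)
for r in range(180,256,4): print(r,g[r,262:332:3].tolist())
B=np.array([[-48,-48,17],[-48,48,17],[48,48,17],[48,-48,17]])
q,r=fit([(p,B,np.array([[431,147],[519,120],[529,201],[447,224.]]))],[514,333,.33]);print("jig",q,r.tolist(),proj(pl([0,0,47],q),p))
print(proj(pl([0,0,47],[514.5,333,.337]),p),proj(pl(B,[514.5,333,.337]),p).round(1).tolist())
E
```

```text
180 [101, 73, 68, 83, 100, 100, 105, 114, 114, 111, 111, 114, 116, 112, 115, 114, 114, 114, 113, 113, 90, 85, 93, 88]
184 [98, 75, 104, 100, 96, 100, 112, 117, 117, 118, 119, 119, 130, 130, 120, 115, 118, 114, 115, 127, 157, 83, 94, 94]
188 [85, 71, 123, 132, 131, 131, 141, 214, 219, 218, 219, 219, 218, 217, 215, 215, 216, 217, 219, 213, 154, 79, 93, 92]
192 [90, 68, 122, 134, 131, 128, 147, 221, 221, 221, 221, 219, 219, 220, 220, 219, 221, 221, 222, 218, 158, 68, 70, 64]
196 [107, 72, 123, 130, 133, 133, 145, 222, 220, 219, 217, 219, 219, 219, 223, 221, 219, 219, 218, 220, 143, 67, 69, 67]
200 [113, 73, 117, 134, 135, 134, 141, 201, 194, 196, 195, 193, 201, 223, 221, 220, 220, 221, 219, 216, 153, 65, 71, 69]
204 [119, 76, 111, 135, 135, 133, 132, 134, 78, 53, 52, 51, 53, 54, 104, 132, 127, 125, 129, 131, 111, 68, 72, 75]
208 [136, 79, 107, 132, 131, 133, 115, 53, 57, 61, 57, 58, 60, 51, 56, 58, 134, 133, 132, 130, 109, 79, 77, 76]
212 [132, 78, 105, 130, 129, 134, 65, 62, 57, 57, 58, 62, 59, 60, 52, 52, 68, 129, 131, 130, 107, 76, 77, 77]
216 [131, 82, 91, 132, 136, 105, 53, 58, 57,
[... 607 characters left out ...]
7, 70, 76]
240 [134, 117, 73, 153, 162, 161, 159, 157, 163, 156, 159, 156, 160, 160, 159, 161, 158, 155, 156, 158, 120, 72, 75, 74]
244 [202, 165, 69, 112, 142, 141, 144, 149, 146, 144, 139, 141, 136, 137, 137, 135, 133, 132, 138, 140, 118, 75, 77, 73]
248 [205, 203, 77, 61, 61, 73, 93, 135, 134, 105, 81, 81, 84, 85, 85, 84, 80, 76, 133, 130, 129, 75, 74, 76]
252 [205, 202, 87, 64, 57, 69, 90, 131, 132, 115, 81, 81, 88, 84, 85, 84, 84, 81, 128, 133, 129, 76, 75, 74]
jig [5.12108485e+02 3.34016720e+02 3.38354721e-01] [[-0.1, 0.1], [0.4, -0.3], [-0.2, -0.0], [-0.1, 0.3]] [[496.27273717 181.29411504]]
[[494.82247611 183.50539369]] [[429.7, 149.2], [518.0, 122.0], [527.4, 202.9], [445.7, 226.1]]
```

```bash
python3 -m pendant '[[[0.24,-0.36,-0.2],[0,0,0.08],1],[[0.24,-0.36,-0.2],[0,0,0.08],1],[[0,0,-0.6],[0,0,0],1],[[0,0,-0.6],[0,0,0],1],[[0,0,-0.6],[0,0,0],1],[[0,0,-0.6],[0,0,0],1],[[0,0,-0.6],[0,0,0],1],[[0,0,-0.5],[0,0,0],1],[[0,0,-0.2],[0,0,0],1],[[0,0,0],[0,0,0],1]]'
python3 - <<'E'
from h import *
o=bot.get_obs();print(o["tool_pos"],o["tcp_rot"])
p=bot.camera_params("wrist");cv2.imwrite("pics/w2.png",bot.capture("wrist"))
print(proj(pl([[-28,-24,104],[-28,24,104],[28,24,104],[28,-24,104]],[537,130,.05]),p).round().tolist())
E
```

```text
time: 2.65
tool_pos: [534.8, 132.1, 79.5]
tcp_rot: [3.142, -0.003, -3.09]
contact_force: [-0.7, -0.8, 0.4]
grip_width: 91.8
finger_force: 0.0
[534.80369299 132.06702757  79.49169741] [ 3.14152778 -0.00348492 -3.09009922]
[[259.0, 237.0], [370.0, 237.0], [364.0, 342.0], [265.0, 342.0]]
```

View pics/w2.png

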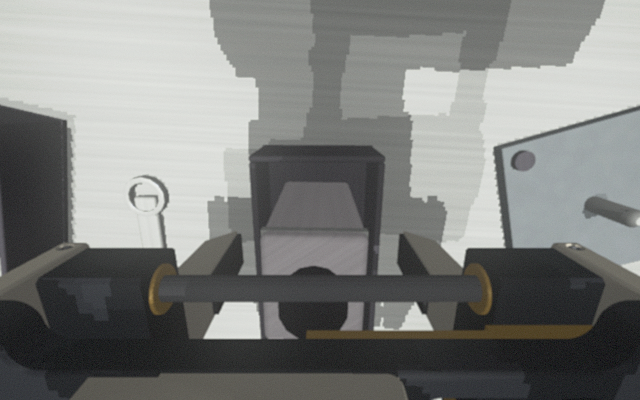

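The tin's near edge runs from (262,230) to (366,230). It is centred at column 314 against 320 for the fingers, a 2 mm offset in y. I'll correct that and close.

```bash
python3 -m pendant '[[[0.03,-0.07,0],[0,0,0],1],[[0,0,0],[0,0,0],0.4],[[0,0,0],[0,0,0],-1],[[0,0,0],[0,0,0],-1],[[0,0,0],[0,0,0],-1],[[0,0,0],[0,0,0],-1],[[0,0,0],[0,0,0],-1],[[0,0,0],[0,0,0],-1],[[0,0,0],[0,0,0],-1],[[0,0,0],[0,0,0],-1]]'
```

```text
time: 3.53
tool_pos: [537.2, 129.4, 80.8]
tcp_rot: [3.142, 0.0, -3.091]
contact_force: [-0.2, -0.5, 0.5]
grip_width: 48.0
finger_force: 29.9
```

```bash
python3 -m pendant '[[[0,0,0.3],[0,0,0],-1],[[0,0,0.7],[0,0,0],-1],[[0,0,1],[0,0,0],-1],[[0,0,1],[0,0,0],-1],[[0,0,1],[0,0,0],-1],[[0,0,0.7],[0,0,0],-1],[[0,0,0.3],[0,0,0],-1],[[-0.02,-0.2,0],[0,0,0],-1],[[-0.06,-0.5,0],[0,0,0],-1],[[-0.09,-0.8,0],[0,0,0],-1]]'
python3 -m pendant '[[[-0.1,-0.9,0],[0,0,0],-1],[[-0.1,-0.9,0],[0,0,0],-1],[[-0.1,-0.9,0],[0,0,0],-1],[[-0.1,-0.9,0],[0,0,0],-1],[[-0.1,-0.9,0],[0,0,0],-1],[[-0.1,-0.9,0],[0,0,0],-1],[[-0.1,-0.9,0],[0,0,0],-1],[[-0.1,-0.9,0],[0,0,0],-1],[[-0.1,-0.9,0],[0,0,0],-1],[[-0.1,-0.9,0],[0,0,0],-1]]'
python3 -m pendant '[[[-0.1,-0.9,0],[0,0,0],-1],[[-0.1,-0.9,0],[0,0,0],-1],[[-0.1,-0.9,0],[0,0,0],-1],[[-0.1,-0.9,0],[0,0,0],-1],[[-0.1,-0.9,0],[0,0,0],-1],[[-0.1,-0.6,0],[0,0,0],-1],[[-0.05,-0.25,0],[0,0,0],-1],[[0,0,-0.3],[0,0,0],-1],[[0,0,-0.7],[0,0,0],-1],[[0,0,-0.7],[0,0,0],-1]]'
python3 - <<'E'
from h import *
i=bot.capture("side");cv2.imwrite("pics/s1.png",cv2.resize(i[120:400,180:500],None,fx=2,fy=2))
o=bot.get_obs();print(o["tool_pos"],o["tcp_rot"],o["joint_positions"])
E
```

```text
time: 4.37
tool_pos: [530.8, 85.1, 228.7]
tcp_rot: [3.141, -0.004, -3.088]
contact_force: [0.6, 0.1, -5.9]
grip_width: 47.6
finger_force: 29.9
time: 5.2
tool_pos: [500.4, -186.7, 228.4]
tcp_rot: [3.139, -0.004, -3.091]
contact_force: [1.0, 0.0, -5.4]
grip_width: 47.8
finger_force: 29.9
time: 6.03
tool_pos: [482.3, -344.8, 178.1]
tcp_rot: [3.14, -0.0, -3.09]
contact_force: [0.6, -0.2, -6.1]
grip_width: 47.9
finger_force: 29.9
[ 480.43771656 -342.85567482  172.87175681] [ 3.13378825 -0.00666078 -3.09002358] [-7.49953075e-01  5.26725867e-01  1.43174380e+00  6.92511450e-04
  1.19336315e+00 -2.37255099e+00]
```

View pics/s1.png

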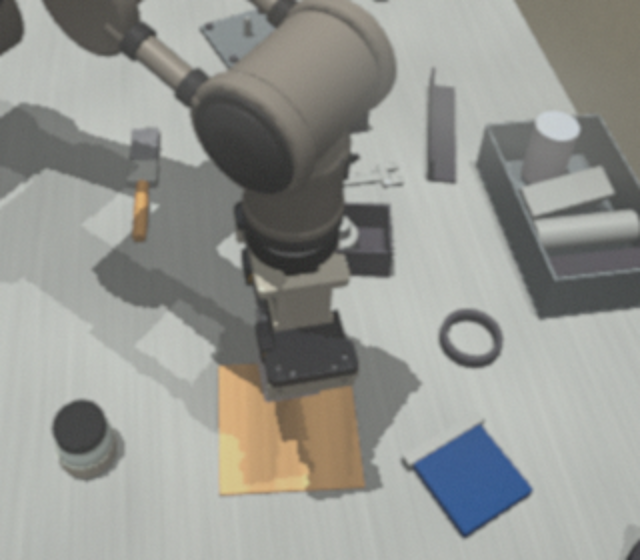

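```bash
python3 -m pendant '[[[0,0,-0.7],[0,0,0],-1],[[0,0,-0.7],[0,0,0],-1],[[0,0,-0.6],[0,0,0],-1],[[0,0,-0.4],[0,0,0],-1],[[0,0,-0.3],[0,0,0],-1],[[0,0,-0.2],[0,0,0],-1],[[0,0,-0.1],[0,0,0],-1],[[0,0,0],[0,0,0],-1],[[0,0,0],[0,0,0],-1],[[0,0,0],[0,0,0],-1]]'; python3 -c "
from h import *
for k in range(3):
  o=bot.get_obs();print(o['tool_pos'].round(1),o['contact_force'].round(1),o['time'])
  bot.capture('wrist') if k<2 else 0"
```

```text
time: 6.92
tool_pos: [483.0, -346.4, 90.7]
tcp_rot: [-3.141, 0.001, -3.091]
contact_force: [-0.4, 0.6, -4.5]
grip_width: 48.0
finger_force: 29.9
[ 483.  -346.4   90.7] [-0.4  0.6 -4.5] 6.9167
[ 483.  -346.3   90.7] [-0.1 -1.4 -5.1] 6.9667
[ 482.9 -346.3   90.6] [-0.4 -0.6 -5.5] 7.0167
```

```bash
python3 -m pendant '[[[0,0,-0.1],[0,0,0],-1],[[0,0,-0.08],[0,0,0],-1],[[0,0,-0.04],[0,0,0],-1],[[0,0,-0.03],[0,0,0],-1],[[0,0,0],[0,0,0],-1],[[0,0,0],[0,0,0],-1],[[0,0,0],[0,0,0],-1],[[0,0,0],[0,0,0],-1],[[0,0,0],[0,0,0],-1],[[0,0,0],[0,0,0],-1]]'
```

```text
time: 7.85
tool_pos: [482.5, -346.0, 82.8]
tcp_rot: [3.142, -0.0, -3.091]
contact_force: [-3.2, 2.1, 6.5]
grip_width: 47.7
finger_force: 29.9
```

```bash
python3 -m pendant '[[[0,0,0],[0,0,0],0.3],[[0,0,0],[0,0,0],0.7],[[0,0,0],[0,0,0],1],[[0,0,0],[0,0,0],1],[[0,0,0.3],[0,0,0],1],[[0,0,0.9],[0,0,0],1],[[0,0,1],[0,0,0],1],[[0,0,1],[0,0,0],1],[[0,0,1],[0,0,0],1],[[0,0,0.8],[0,0,0],1]]'
python3 -m pendant '[[[0.2,0.5,0],[0,0,-0.75],1],[[0.2,0.9,0],[0,0,-0.75],1],[[0.2,0.9,0],[0,0,-0.75],1],[[0.2,0.9,0],[0,0,-0.75],1],[[0.2,0.9,0],[0,0,-0.75],1],[[0.2,0.9,0],[0,0,-0.75],1],[[0.2,0.9,0],[0,0,-0.75],1],[[0.2,0.9,0],[0,0,-0.75],1],[[0.2,0.9,0],[0,0,-0.75],1],[[0.2,0.9,0],[0,0,-0.75],1]]'
python3 -m pendant '[[[0.2,0.9,0],[0,0,-0.7],0.56],[[0.2,0.9,0],[0,0,-0.7],0.56],[[0.2,0.9,0],[0,0,-0.7],0.56],[[0.2,0.9,0],[0,0,-0.7],0.56],[[0.2,0.9,-0.5],[0,0,-0.7],0.56],[[0.2,0.9,-0.5],[0,0,-0.7],0.56],[[0.2,0.9,-0.5],[0,0,-0.7],0.56],[[0.2,0.7,-0.5],[0,0,-0.7],0.56],[[0.15,0.37,-0.5],[0,0,0],0.56],[[0,0,0],[0,0,0],0.56]]'
python3 - <<'E'
from h import *
S,D,p=[bot.camera_params(n) for n in("scene","side","wrist")]
o=bot.get_obs();print(o["tool_pos"],o["tcp_rot"])
w=bot.capture("wrist");s=bot.capture("side")
cv2.imwrite("pics/m2.png",np.hstack([w,s])[:, :1280]);
m=np.hstack([cv2.resize(w,(480,300)),cv2.resize(s[200:400,230:430],(300,300))]);cv2.imwrite("pics/m2v.png",m)
print("collar top pred",proj([[595,133,54]],p).round(1),np.array(proj([[595,133,54]],p))*.75)
E
```

```text
time: 8.68
tool_pos: [482.9, -346.4, 235.7]
tcp_rot: [-3.139, 0.002, -3.091]
contact_force: [0.2, -0.7, 0.4]
grip_width: 91.6
finger_force: 0.0
time: 9.52
tool_pos: [542.8, -86.7, 233.2]
tcp_rot: [3.141, 0.001, 2.288]
contact_force: [1.0, 0.1, 0.2]
grip_width: 91.7
finger_force: 0.0
time: 10.35
tool_pos: [594.0, 135.4, 154.7]
tcp_rot: [-3.137, -0.0, 1.623]
contact_force: [-0.7, -1.5, 0.8]
grip_width: 71.4
finger_force: 0.0
[593.98252815 135.38617025 154.69439763] [-3.13740424e+00 -4.06291073e-04  1.62332538e+00]
collar top pred [[321. 206.]] [[240.7530472  154.53456039]]
```

View pics/m2v.png

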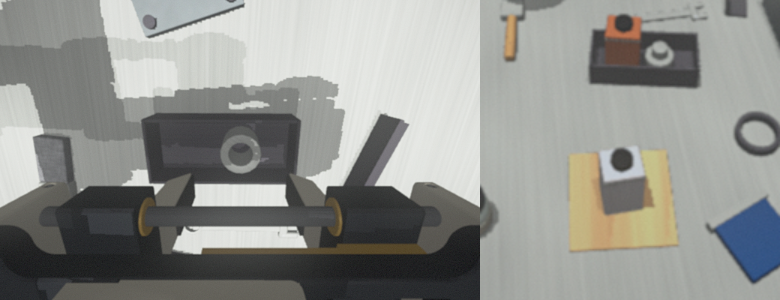

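The tin stands upright on the board, at view (622,170). The ring is at view (241,152), within 2 mm of the prediction. I'll descend and grip it.

```bash
python3 -m pendant '[[[0.03,-0.04,-0.7],[0,0,0],0.56],[[0,0,-0.7],[0,0,0],0.56],[[0,0,-0.7],[0,0,0],0.56],[[0,0,-0.7],[0,0,0],0.56],[[0,0,-0.6],[0,0,0],0.56],[[0,0,-0.4],[0,0,0],0.56],[[0,0,-0.2],[0,0,0],0.56],[[0,0,-0.1],[0,0,0],0.56],[[0,0,0],[0,0,0],0.56],[[0,0,0],[0,0,0],0.56]]'
python3 -m pendant '[[[0,0,0],[0,0,0],0.3],[[0,0,0],[0,0,0],0.1],[[0,0,0],[0,0,0],-1],[[0,0,0],[0,0,0],-1],[[0,0,0],[0,0,0],-1],[[0,0,0],[0,0,0],-1],[[0,0,0],[0,0,0],-1],[[0,0,0],[0,0,0],-1],[[0,0,0],[0,0,0],-1],[[0,0,0],[0,0,0],-1]]'
```

```text
time: 11.28
tool_pos: [596.7, 131.7, 35.5]
tcp_rot: [3.14, -0.0, 1.62]
contact_force: [0.6, 0.5, 0.2]
grip_width: 71.7
finger_force: 0.0
time: 12.12
tool_pos: [595.7, 131.9, 34.6]
tcp_rot: [-3.141, -0.0, 1.621]
contact_force: [-3.7, -0.0, 6.3]
grip_width: 46.7
finger_force: 30.0
```

```bash
python3 -m pendant '[[[0,0,0],[0,0,0],-1],[[0,0,0],[0,0,0],-1],[[0,0,0.1],[0,0,0],-1],[[0,0,0.2],[0,0,0],-1],[[0,0,0.4],[0,0,0],-1],[[0,0,0.8],[0,0,0],-1],[[0,0,0.8],[0,0,0],-1],[[0,0,0.8],[0,0,0],-1],[[0,0,0.6],[0,0,0],-1],[[0,0,0.3],[0,0,0],-1]]'
python3 - <<'E'
from h import *
for k in range(4):
  o=bot.get_obs();print(o['tool_pos'].round(1),o['contact_force'].round(1),o['moment'].round(2),o['grip_width'],o['time'])
  if k<3: i=bot.capture(['wrist','side','scene'][k]);cv2.imwrite(f"pics/l{k}.png",i)
w=cv2.imread("pics/l0.png")[200:400,160:480];a=cv2.imread("pics/l2.png");s=cv2.imread("pics/l1.png")
S,D=bot.camera_params("scene"),bot.camera_params("side")
def crop(i,p):
    u=proj([[596,132,110]],p)[0].astype(int);return cv2.resize(i[u[1]-50:u[1]+50,u[0]-50:u[0]+50],(400,400),interpolation=cv2.INTER_CUBIC)
cv2.imwrite("pics/lv.png",np.hstack([crop(a,S),crop(s,D)]))
E
```

```text
time: 12.95
tool_pos: [597.3, 132.0, 158.0]
tcp_rot: [3.136, -0.0, 1.621]
contact_force: [0.9, -0.1, -3.7]
grip_width: 46.8
finger_force: 30.0
[597.3 132.  158. ] [ 0.9 -0.1 -3.7] [-0.1   0.05 -0.07] 46.76909817170459 12.95
[597.6 132.  158.5] [ 0.5  0.6 -2.7] [-0.1   0.04  0.02] 46.390800991131044 13.0
[596.9 131.9 156.5] [-0.1 -0.7 -4.4] [-0.06  0.05 -0.05] 46.7280017387023 13.05
[596.  131.9 154.7] [-0.4  0.9 -4.3] [-0.09  0.03  0.01] 46.71550094531688 13.1
```

View pics/lv.png

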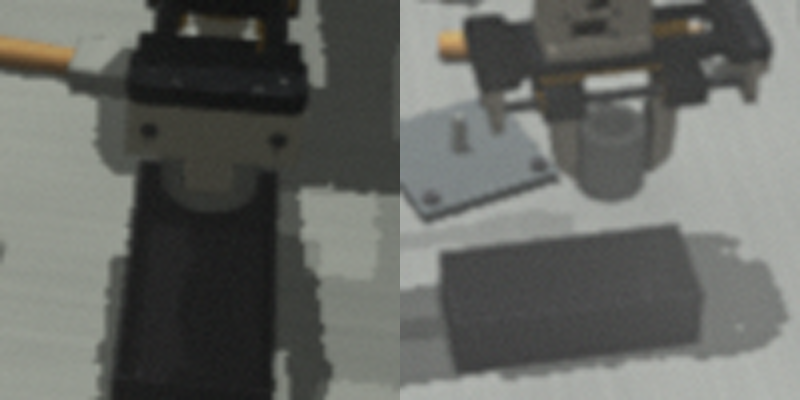

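```bash
python3 - <<'E'
from h import *
S,D=bot.camera_params("scene"),bot.camera_params("side")
t=np.linspace(0,2*np.pi,73)
for dy in(-12,-6,0,6,12):
  out=[dy]
  for p in(S,D):
    u0=proj([[596,132,110]],p)[0].astype(int)-50
    C=np.c_[596+24*np.cos(t),132+dy+24*np.sin(t),0*t+124]
    u=(proj(C,p)-u0)*4; out+= [u[:,0].min().round(),u[:,0].max().round(),u[:,1].max().round()]
    C[:,2]=174;u=(proj(C,p)-u0)*4;out+=["top",u[:,0].min().round(),u[:,0].max().round(),u[:,1].min().round(),u[:,1].max().round()]
  print(*out)
E
```

```text
-12 132.0 229.0 209.0 top 137.0 237.0 68.0 126.0 173.0 243.0 219.0 top 174.0 247.0 116.0 160.0
-6 144.0 241.0 210.0 top 149.0 250.0 69.0 127.0 171.0 241.0 214.0 top 173.0 245.0 111.0 155.0
0 156.0 253.0 211.0 top 162.0 262.0 70.0 129.0 170.0 239.0 208.0 top 172.0 243.0 106.0 149.0
6 168.0 265.0 213.0 top 174.0 275.0 72.0 130.0 169.0 238.0 202.0 top 170.0 242.0 101.0 144.0
12 180.0 278.0 214.0 top 187.0 288.0 73.0 132.0 167.0 236.0 197.0 top 169.0 240.0 95.0 138.0
```

The collar hangs upright between the fingers, about 3 mm to +y of the tool centre. I'll carry it over the pin with that offset allowed for.

```bash
python3 -m pendant '[[[-0.15,0.4,0],[0,0,0],-1],[[-0.34,0.8,0],[0,0,0],-1],[[-0.34,0.8,0],[0,0,0],-1],[[-0.34,0.8,0],[0,0,0],-1],[[-0.34,0.8,0],[0,0,0],-1],[[-0.34,0.8,0],[0,0,0],-1],[[-0.34,0.8,0],[0,0,0],-1],[[-0.34,0.8,0],[0,0,0],-1],[[-0.22,0.6,0],[0,0,0],-1],[[0,0,0],[0,0,0],-1]]'
python3 -m pendant '[[[0,0,-0.4],[0,0,0],-1],[[0,0,-0.7],[0,0,0],-1],[[0,0,-0.6],[0,0,0],-1],[[0,0,-0.4],[0,0,0],-1],[[0,0,0],[0,0,0],-1],[[0,0,0],[0,0,0],-1],[[0,0,0],[0,0,0],-1],[[0,0,0],[0,0,0],-1],[[0,0,0],[0,0,0],-1],[[0,0,0],[0,0,0],-1]]'
python3 - <<'E'
from h import *
o=bot.get_obs();P=o['tool_pos'];print(P.round(1),o['contact_force'],o['grip_width'])
t=np.linspace(0,2*np.pi,73);V=[]
for n,c in(("scene",5),("side",5),("wrist",1.5)):
    p=bot.camera_params(n);i=bot.capture(n);cv2.imwrite(f"pics/h_{n}.png",i)
    h=40 if n!="wrist" else 133
    u0=proj([[513,332,75]],p)[0].astype(int)-h if n!="wrist" else np.array([187,60])
    k=400/(2*h)
    v=cv2.resize(i[u0[1]:u0[1]+2*h,u0[0]:u0[0]+2*h],(266,266),interpolation=cv2.INTER_CUBIC);V.append(cv2.convertScaleAbs(v,alpha=1.6))
    k=266/(2*h)
    for dy in(0,4,8,14):
      r=[n,dy]
      for z in(P[2]-30.6,P[2]+19.4):
        C=np.c_[P[0]+24*np.cos(t),P[1]+dy+24*np.sin(t),0*t+z];u=(proj(C,p)-u0)*k
        r+=[z.round(),u.min(0).round(),u.max(0).round()]
      print(*r)
cv2.imwrite("pics/hv.png",np.hstack(V))
E
```

```text
time: 13.93
tool_pos: [510.3, 333.7, 152.4]
tcp_rot: [-3.138, -0.001, 1.624]
contact_force: [-0.0, -0.9, -4.1]
grip_width: 46.5
finger_force: 30.0
time: 14.77
tool_pos: [513.8, 330.0, 92.1]
tcp_rot: [3.14, -0.001, 1.621]
contact_force: [-0.1, -0.4, -4.9]
grip_width: 46.8
finger_force: 30.0
[513.8 330.   92.1] [-0.11688206 -0.40710642 -4.92585143] 46.84925028586577
scene 0 62.0 [ 89. 127.] [166. 174.] 112.0 [104.  66.] [184. 112.]
scene 4 62.0 [ 96. 127.] [172. 175.] 112.0 [111.  67.] [191. 113.]
scene 8 62.0 [102. 128.] [179. 175.] 112.0 [117.  67.] [197. 114.]
scene 14 62.0 [112. 129.] [189. 177.] 112.0 [127.  68.] [207. 115.]
side 0 62.0 [112. 132.] [162. 162.] 112.0 [110.  88.] [162. 118.]
side 4 62.0 [112. 130.] [162. 160.] 112.0 [110.  86.] [161. 115.]
side 8 62.0 [111. 127.] [161. 157.] 112.0 [109.  83.] [161. 113.]
side 14 62.0 [111. 124.] [160. 153.] 112.0 [109.  80.] [160. 109.]
wrist 0 62.0 [ 95. 143.] [171. 212.] 112.0 [ 82. 178.] [184. 266.]
wrist 4 62.0 [ 95. 136.] [171. 206.] 112.0 [ 82. 169.] [184. 259.]
wrist 8 62.0 [ 95. 130.] [172. 201.] 112.0 [ 82. 161.] [185. 252.]
wrist 14 62.0 [ 95. 120.] [172. 193.] 112.0 [ 82. 148.] [187. 242.]
```

View pics/hv.png

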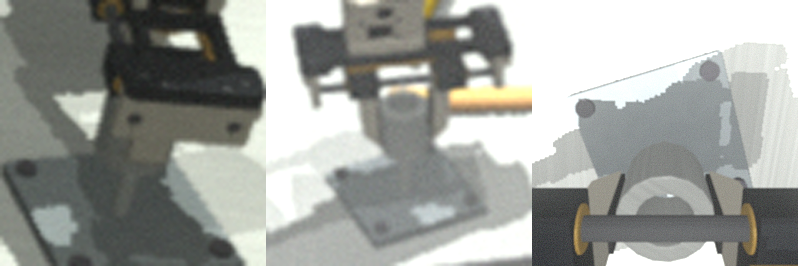

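In the wrist view the ring top spans rows 172-262, so the offset is 2-3 mm and the collar centre is at about (513.8,332.5), over the pin. I'll lower it.

```bash
python3 -m pendant '[[[0,0,-0.2],[0,0,0],-1],[[0,0,-0.3],[0,0,0],-1],[[0,0,-0.3],[0,0,0],-1],[[0,0,-0.3],[0,0,0],-1],[[0,0,-0.2],[0,0,0],-1],[[0,0,-0.15],[0,0,0],-1],[[0,0,-0.05],[0,0,0],-1],[[0,0,0],[0,0,0],-1],[[0,0,0],[0,0,0],-1],[[0,0,0],[0,0,0],-1]]'
```

```text
time: 15.75
tool_pos: [513.8, 330.0, 46.8]
tcp_rot: [3.141, -0.0, 1.621]
contact_force: [-1.5, 0.3, -4.7]
grip_width: 46.5
finger_force: 30.0
```

```bash
python3 -m pendant '[[[0,0,-0.06],[0,0,0],-1],[[0,0,-0.05],[0,0,0],-1],[[0,0,-0.03],[0,0,0],-1],[[0,0,0],[0,0,0],-1],[[0,0,0],[0,0,0],-1],[[0,0,0],[0,0,0],-1],[[0,0,0],[0,0,0],-1],[[0,0,0],[0,0,0],-1],[[0,0,0],[0,0,0],-1],[[0,0,0],[0,0,0],-1]]'
```

```text
time: 16.58
tool_pos: [513.6, 329.9, 42.6]
tcp_rot: [3.141, -0.0, 1.621]
contact_force: [-2.8, -1.5, 5.3]
grip_width: 46.4
finger_force: 30.0
```

```bash
python3 -m pendant '[[[0,0,0],[0,0,0],0.3],[[0,0,0],[0,0,0],0.7],[[0,0,0],[0,0,0],1],[[0,0,0],[0,0,0],1],[[0,0,0.3],[0,0,0],1],[[0,0,0.9],[0,0,0],1],[[0,0,1],[0,0,0],1],[[0,0,1],[0,0,0],1],[[0,0,1],[0,0,0],1],[[0,0,0.8],[0,0,0],1]]'
python3 -m pendant '[[[-0.05,-0.9,0],[0,0,0.7],1],[[-0.05,-0.9,0],[0,0,0.7],1],[[-0.05,-0.9,0],[0,0,0.7],1],[[-0.05,-0.9,0],[0,0,0.7],1],[[-0.05,-0.9,0],[0,0,0.7],1],[[-0.05,-0.9,0],[0,0,0.7],1],[[-0.05,-0.9,0],[0,0,0.7],1],[[-0.05,-0.9,0],[0,0,0.7],1],[[-0.05,-0.9,0],[0,0,0.7],1],[[-0.05,-0.9,0],[0,0,0.7],1]]'
python3 -m pendant '[[[-0.05,-0.9,0],[0,0,0.6],1],[[-0.05,-0.9,0],[0,0,0.6],1],[[-0.05,-0.9,0],[0,0,0.6],1],[[-0.05,-0.9,0],[0,0,0.6],1],[[-0.05,-0.9,0],[0,0,0.6],1],[[-0.05,-0.9,0],[0,0,0.6],1],[[-0.05,-0.9,0],[0,0,0.6],1],[[-0.05,-0.9,0],[0,0,0.6],1],[[-0.05,-0.9,0],[0,0,0.6],1],[[-0.05,-0.9,0],[0,0,0.6],1]]'
python3 -m pendant '[[[-0.04,-0.9,0],[0,0,0.09],1],[[0,-0.9,0],[0,0,0],1],[[0,-0.9,0],[0,0,0],1],[[0,-0.9,0],[0,0,0],1],[[0,-0.6,0],[0,0,0],1],[[0,-0.33,0],[0,0,0],1],[[0,0,0],[0,0,0],1],[[0,0,0],[0,0,0],1],[[0,0,0],[0,0,0],1],[[0,0,0],[0,0,0],1]]'
python3 - <<'E'
from h import *
# seat check: light ring on the jig, in the scene and side pictures
t=np.linspace(0,2*np.pi,72,endpoint=False)
for n in("scene","side"):
    p=bot.camera_params(n);i=bot.capture(n);cv2.imwrite(f"pics/e_{n}.png",i);g=cv2.cvtColor(i,cv2.COLOR_BGR2GRAY).astype(np.float32)
    best=[]
    for z in(62,68,75):
     for x in np.arange(500,530,1.5):
      for y in np.arange(318,348,1.5):
        f=lambda r:cv2.remap(g,*[np.float32(proj(np.c_[x+r*np.cos(t),y+r*np.sin(t),0*t+z],p)[:,k:k+1]) for k in(0,1)],cv2.INTER_LINEAR).mean()
        best.append((f(19)-.5*f(10)-.5*f(29),x,y,z))
    best.sort(reverse=True);print(n,best[:3])
E
```

```text
time: 17.42
tool_pos: [513.9, 330.1, 195.4]
tcp_rot: [3.139, -0.001, 1.621]
contact_force: [0.1, 0.3, -0.0]
grip_width: 91.7
finger_force: 0.0
time: 18.25
tool_pos: [498.3, 58.6, 192.9]
tcp_rot: [3.141, 0.001, 2.465]
contact_force: [-0.5, 0.3, -0.2]
grip_width: 91.9
finger_force: 0.0
time: 19.08
tool_pos: [483.3, -211.5, 192.9]
tcp_rot: [-3.141, 0.001, -3.099]
contact_force: [0.6, 0.3, -0.0]
grip_width: 91.7
finger_force: 0.0
time: 19.92
tool_pos: [482.5, -344.7, 192.4]
tcp_rot: [3.141, 0.0, -3.091]
contact_force: [-0.6, 0.5, 0.6]
grip_width: 91.6
finger_force: 0.0
scene [(np.float32(54.124825), np.float64(515.0), np.float64(331.5), 62), (np.float32(53.95168), np.float64(515.0), np.float64(330.0), 62), (np.float32(53.847706), np.float64(522.5), np.float64(328.5), 68)]
side [(np.float32(44.632523), np.float64(513.5), np.float64(330.0), 62), (np.float32(44.19409), np.float64(513.5), np.float64(331.5), 62), (np.float32(44.006096), np.float64(512.0), np.float64(322.5), 68)]
```

Both cameras put the ring top at z = 62 on the jig's centre, so the collar is seated. Next I'll fetch the tin.

```bash
python3 -m pendant '[[[0,-0.04,-0.4],[0,0,0],1],[[0,0,-0.6],[0,0,0],1],[[0,0,-0.6],[0,0,0],1],[[0,0,-0.6],[0,0,0],1],[[0,0,-0.6],[0,0,0],1],[[0,0,-0.5],[0,0,0],1],[[0,0,-0.25],[0,0,0],1],[[0,0,-0.1],[0,0,0],1],[[0,0,0],[0,0,0],1],[[0,0,0],[0,0,0],1]]'
python3 -m pendant '[[[0,0,0],[0,0,0],0.5],[[0,0,0],[0,0,0],0.2],[[0,0,0],[0,0,0],-1],[[0,0,0],[0,0,0],-1],[[0,0,0],[0,0,0],-1],[[0,0,0],[0,0,0],-1],[[0,0,0],[0,0,0],-1],[[0,0,0],[0,0,0],-1],[[0,0,0],[0,0,0],-1],[[0,0,0],[0,0,0],-1]]'
```

```text
time: 20.85
tool_pos: [482.7, -347.4, 83.5]
tcp_rot: [-3.141, 0.001, -3.092]
contact_force: [-0.2, -0.5, 1.1]
grip_width: 92.3
finger_force: 0.0
time: 21.68
tool_pos: [482.2, -347.0, 82.6]
tcp_rot: [3.141, -0.0, -3.092]
contact_force: [0.8, 2.1, 0.5]
grip_width: 47.8
finger_force: 29.9
```

```bash
python3 -m pendant '[[[0,0,0.3],[0,0,0],-1],[[0,0,0.7],[0,0,0],-1],[[0,0,1],[0,0,0],-1],[[0,0,1],[0,0,0],-1],[[0,0,1],[0,0,0],-1],[[0,0,0.7],[0,0,0],-1],[[0,0,0.3],[0,0,0],-1],[[0.02,0.2,0],[0,0,0],-1],[[0.06,0.5,0],[0,0,0],-1],[[0.1,0.8,0],[0,0,0],-1]]'
python3 -m pendant '[[[0.1,0.9,0],[0,0,0],-1],[[0.1,0.9,0],[0,0,0],-1],[[0.1,0.9,0],[0,0,0],-1],[[0.1,0.9,0],[0,0,0],-1],[[0.1,0.9,0],[0,0,0],-1],[[0.1,0.9,0],[0,0,0],-1],[[0.1,0.9,0],[0,0,0],-1],[[0.1,0.9,0],[0,0,0],-1],[[0.1,0.9,0],[0,0,0],-1],[[0.1,0.9,0],[0,0,0],-1]]'
python3 -m pendant '[[[0.1,0.9,0],[0,0,0],-1],[[0.1,0.9,0],[0,0,0],-1],[[0.1,0.9,0],[0,0,0],-1],[[0.1,0.9,0],[0,0,0],-1],[[0.1,0.9,0],[0,0,0],-1],[[0.1,0.6,0],[0,0,0],-1],[[0.05,0.28,0],[0,0,0],-1],[[0,0,0],[0,0,0],-1],[[0,0,0],[0,0,0],-1],[[0,0,0],[0,0,0],-1]]'
```

```text
time: 22.52
tool_pos: [486.5, -301.7, 230.0]
tcp_rot: [3.139, -0.003, -3.094]
contact_force: [1.1, 0.2, -6.5]
grip_width: 47.9
finger_force: 29.9
time: 23.35
tool_pos: [515.8, -29.4, 230.2]
tcp_rot: [3.14, -0.005, -3.091]
contact_force: [1.2, 0.5, -5.7]
grip_width: 47.9
finger_force: 29.9
time: 24.18
tool_pos: [536.5, 128.4, 231.8]
tcp_rot: [-3.141, -0.002, -3.092]
contact_force: [-0.4, 0.7, -6.1]
grip_width: 48.0
finger_force: 29.9
```

```bash
python3 -m pendant '[[[0.02,0.03,-0.3],[0,0,0],-1],[[0,0,-0.7],[0,0,0],-1],[[0,0,-0.8],[0,0,0],-1],[[0,0,-0.8],[0,0,0],-1],[[0,0,-0.7],[0,0,0],-1],[[0,0,-0.6],[0,0,0],-1],[[0,0,-0.5],[0,0,0],-1],[[0,0,-0.3],[0,0,0],-1],[[0,0,-0.1],[0,0,0],-1],[[0,0,0],[0,0,0],-1]]'
python3 -m pendant '[[[0,0,-0.05],[0,0,0],-1],[[0,0,0],[0,0,0],-1],[[0,0,0],[0,0,0],-1],[[0,0,0],[0,0,0],-1],[[0,0,0],[0,0,0],-1],[[0,0,0],[0,0,0],-1],[[0,0,0],[0,0,0],-1],[[0,0,0],[0,0,0],-1],[[0,0,0],[0,0,0],-1],[[0,0,0],[0,0,0],-1]]'
```

```text
time: 25.02
tool_pos: [537.5, 129.5, 88.0]
tcp_rot: [3.142, -0.001, -3.093]
contact_force: [0.2, 0.2, -4.7]
grip_width: 48.0
finger_force: 29.9
time: 25.85
tool_pos: [537.8, 130.0, 87.1]
tcp_rot: [3.142, 0.0, -3.092]
contact_force: [0.5, 0.6, -4.5]
grip_width: 48.3
finger_force: 29.9
```

```bash
python3 -m pendant '[[[0,0,-0.1],[0,0,0],-1],[[0,0,-0.06],[0,0,0],-1],[[0,0,-0.05],[0,0,0],-1],[[0,0,0],[0,0,0],-1],[[0,0,0],[0,0,0],-1],[[0,0,0],[0,0,0],-1],[[0,0,0],[0,0,0],-1],[[0,0,0],[0,0,0],-1],[[0,0,0],[0,0,0],-1],[[0,0,0],[0,0,0],-1]]'
```

```text
time: 26.68
tool_pos: [537.7, 130.0, 80.8]
tcp_rot: [3.142, -0.0, -3.092]
contact_force: [0.2, 0.7, -5.2]
grip_width: 48.0
finger_force: 29.9
```

Not yet in contact, so about 1 mm more.

```bash
python3 -m pendant '[[[0,0,-0.03],[0,0,0],-1],[[0,0,-0.02],[0,0,0],-1],[[0,0,0],[0,0,0],-1],[[0,0,0],[0,0,0],-1],[[0,0,0],[0,0,0],-1],[[0,0,0],[0,0,0],-1],[[0,0,0],[0,0,0],-1],[[0,0,0],[0,0,0],-1],[[0,0,0],[0,0,0],-1],[[0,0,0],[0,0,0],-1]]'
```

```text
time: 27.52
tool_pos: [538.0, 130.1, 80.5]
tcp_rot: [3.141, 0.001, -3.092]
contact_force: [-4.0, 0.4, 5.2]
grip_width: 47.8
finger_force: 30.0
```

Contact. Next I'll release, rise and move clear.

```bash
python3 -m pendant '[[[0,0,0],[0,0,0],0.3],[[0,0,0],[0,0,0],0.7],[[0,0,0],[0,0,0],1],[[0,0,0],[0,0,0],1],[[0,0,0.3],[0,0,0],1],[[0,0,0.9],[0,0,0],1],[[0,0,1],[0,0,0],1],[[0,0,1],[0,0,0],1],[[0,0,1],[0,0,0],1],[[0,0,0.8],[0,0,0],1]]'
python3 -m pendant '[[[-0.6,-0.9,0],[0,0,0],1],[[-0.6,-0.9,0],[0,0,0],1],[[-0.6,-0.9,0],[0,0,0],1],[[-0.4,-0.9,0],[0,0,0],1],[[0,-0.9,0],[0,0,0],1],[[0,-0.9,0],[0,0,0],1],[[0,-0.9,0],[0,0,0],1],[[0,0,0],[0,0,0],1],[[0,0,0],[0,0,0],1],[[0,0,0],[0,0,0],1]]'
python3 - <<'E'
from h import *
for n,f in(("scene","scene0"),("side","side0")):
    p=bot.camera_params(n);i=bot.capture(n);cv2.imwrite(f"pics/f_{n}.png",i)
    a=cv2.imread(f"pics/{f}.png")
    u=proj([[537,130,110]],p)[0].astype(int);h=13
    t=a[u[1]-h:u[1]+h,u[0]-h:u[0]+h];w=i[u[1]-2*h:u[1]+2*h,u[0]-2*h:u[0]+2*h]
    m=cv2.matchTemplate(w,t,cv2.TM_CCOEFF_NORMED);_,v,_,l=cv2.minMaxLoc(m);print(n,"tin top match",v,"shift px",np.array(l)-h)
E
```

```text
time: 28.35
tool_pos: [538.1, 130.1, 232.5]
tcp_rot: [3.141, 0.003, -3.092]
contact_force: [1.1, 0.3, 0.4]
grip_width: 91.9
finger_force: 0.0
time: 29.18
tool_pos: [471.7, -58.6, 229.7]
tcp_rot: [3.141, 0.0, -3.092]
contact_force: [-0.3, -0.4, 0.3]
grip_width: 92.0
finger_force: 0.0
scene tin top match 0.9214057326316833 shift px [1 0]
side tin top match 0.47393980622291565 shift px [0 0]
```

```bash
python3 -c "
import cv2,numpy as np
a=cv2.imread('pics/f_scene.png')[170:280,330:500];b=cv2.imread('pics/f_side.png')[110:220,260:390]
cv2.imwrite('pics/fv.png',np.hstack([cv2.resize(a,(440,285)),cv2.resize(b,(337,285))]))"
```

```text
(no output)
```

The side view is probably blocked or shadowed by the arm, so I'll clear further and re-check numerically, collar included.

```bash
python3 -m pendant '[[[-0.2,-0.9,0.3],[0,0,0],1],[[-0.2,-0.9,0.3],[0,0,0],1],[[-0.2,-0.9,0.3],[0,0,0],1],[[-0.2,-0.9,0.3],[0,0,0],1],[[0,-0.9,0],[0,0,0],1],[[0,-0.9,0],[0,0,0],1],[[0,-0.9,0],[0,0,0],1],[[0,0,0],[0,0,0],1],[[0,0,0],[0,0,0],1],[[0,0,0],[0,0,0],1]]'
python3 - <<'E'
from h import *
t=np.linspace(0,2*np.pi,72,endpoint=False)
for n,f in(("scene","scene0"),("side","side0")):
    p=bot.camera_params(n);i=bot.capture(n);a=cv2.imread(f"pics/{f}.png")
    u=proj([[537,130,110]],p)[0].astype(int);h=12
    m=cv2.matchTemplate(i[u[1]-2*h:u[1]+2*h,u[0]-2*h:u[0]+2*h],a[u[1]-h:u[1]+h,u[0]-h:u[0]+h],cv2.TM_CCOEFF_NORMED);_,v,_,l=cv2.minMaxLoc(m);print(n,v,np.array(l)-h)
    g=cv2.cvtColor(i,cv2.COLOR_BGR2GRAY).astype(np.float32);best=[]
    for x in np.arange(500,530,1.5):
      for y in np.arange(318,348,1.5):
        F=lambda r:cv2.remap(g,*[np.float32(proj(np.c_[x+r*np.cos(t),y+r*np.sin(t),0*t+62],p)[:,k:k+1]) for k in(0,1)],cv2.INTER_LINEAR).mean()
        best.append((F(19)-.5*F(10)-.5*F(29),x,y))
    print(n,"collar",max(best))
E
```

```text
time: 30.12
tool_pos: [447.9, -246.8, 265.2]
tcp_rot: [3.141, -0.0, -3.091]
contact_force: [-0.4, -0.8, 1.0]
grip_width: 92.0
finger_force: 0.0
scene 0.9163283705711365 [1 0]
scene collar (np.float32(51.94343), np.float64(515.0), np.float64(331.5))
side 0.5224341154098511 [0 0]
side collar (np.float32(0.48718262), np.float64(500.0), np.float64(346.5))
```

```bash
python3 -c "
from plant import bot
print(bot.close_job())"
```

```text
the job is handed in; nothing more can be done
None
```

The job is handed in at about 30 s: the collar sits flat over the jig pin and the tin is back upright within about 2 mm of where it stood, going by contact force and height and the scene camera only, since the arm blocked the side camera in the final check.

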